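# Unclamp a slat and lay it on the crosswise stack

### The arm

A 7-joint arm with a two-finger parallel gripper is mounted at the origin on the work surface. World frame = base frame: x ahead of the robot, y to its left, z up, the work surface at z = 0. Lengths are in m, angles in rad, forces in N, time in s.
With the tool pointing down it reaches from about 0.4 to 0.85 m from the base axis. Payload 10.4 kg.
Tool frame: the origin (TCP) lies midway between the tips of the shut fingers; the grasp point (between the pads) lies 19 mm behind it (r.grasp_offset is the distance from the TCP to the grasp point, in m); x points along the fingers, y is the direction in which the jaws open and shut, and the axes are right-handed (so a half turn about x gives the same grasp; the last joint's range is limited). The gripper opens to 87 mm and grips with 3 to 60 N. Pads are 19 mm wide; open, the fingers measure 117 mm over their backs; the gripper's body (75 mm by 190 mm) begins 51 mm behind the grasp point.
Start: joints at [-1.256, 0.332, -0.065, 1.46, 0.022, 1.35, -0.088], TCP at [0.207, 0.59, 0.223] pointing down, gripper open.
Joint ranges: [-2.6, 2.6], [-0.5, 2.12], [-1.47, 1.34], [0.16, 2.42], [-1.27, 4.41], [0.06, 2.06], [-2.6, 2.6]. Speed limits (rad/s): [2.22, 2.22, 2.79, 2.79, 3.14, 3.14, 3.14].

### API

Orientations are given as a unit quaternion [x, y, z, w].
In Python, from bench import r, vision, close_job gives the robot as it stands. The module is installed in compiled form; this text tells all that it offers.
- The arm moves only by the shell command python3 -m pendant 'ROWS' [OPENING] [FORCE]. ROWS is text: rows parted by semicolons, each of 6 numbers parted by spaces: the shift along the tool's x, y, z in units of 0.25 m (1.0 is 0.25 m), then the turn, a rotation vector about the tool's x, y, z in units of 1.5 rad (1.0 is 1.5 rad). A call has 1 to 8 rows; each row is the pose to reach, as a shift and turn from the pose commanded when the call began, along the tool's axes at that moment; what a row does not reach only later rows make up. A row lasts 1/10 s, in which the tool goes at most 50 mm and 8.59 degrees, less where a joint would pass 70% of its speed; a pose out of reach is approached as far as the arm can. A call with a number of a shift or a turn outside -1 to 1 is refused whole. A call with a gripper value outside its range is refused whole. OPENING is the gripper command: -1 is shut, 1 is fully open, values between are in proportion, set as the call begins (- or left out, the last holds). The fingers move at their own pace and stop on an object; FORCE is the grip in N (left out, the last holds). Time passes only in rows, so rows that repeat a pose let the fingers close. It gives the time, the measured TCP pose, the force and the opening at its end, in the units of the state.
- r.read_state(): the state, without advancing time (a new reading comes with each control period).
- vision.camera(name): name is "scene" or "top"; returns (picture, depth): 384x512x3 uint8, blue, green, red; 384x512 float32, m along the optical axis (not along the pixel's ray), 0 where there is no reading.
- vision.get_calibration(name): a dict with "camera_matrix" (3x3 intrinsics, pixels), "rvec" (rotation vector, rad) and "tvec" (3), from world to camera coordinates, as OpenCV has them. Camera axes: x right, y down, z forward; pixel columns grow to the right and rows downward; lengths in m; the calibration is good to about 2 mm. A picture is of the moment at which its call begins. get_calibration takes no time and is no camera call.
- close_job(): hands the job in, once; it reports no verdict.
The state is a dict: "time": time; "joint_positions": joint angles; "joint_vel": joint speeds; "joint_torque": joint torques, N m; "ee_pos": TCP position; "eef_rot": TCP orientation; "ft_force": force on the tool from outside, world axes, zero at the start; "torque": the same for the moment, N m; "width": finger opening in m.
Only numpy, scipy, OpenCV 4.12 (cv2) and the standard library are available. Lean on these libraries where they do the work, as an engineer would, in place of code of your own. Each camera call takes 0.05 s, during which the arm holds its last target. There are 200 camera calls.

### The job

Squeeze the two opposed orange buttons on the sides of the jig's sliding jaw together, draw the jaw all the way back while they are in, and let go so that it stays back with its buttons sprung out. Then slide the freed beech slat out from under the end stop's lip, take it off the slope and lay it flat in the vacant place of the stack's top layer, squarely above the bottom slat there, parallel to its neighbour and with the ends even, without shifting the rest of the stack or disturbing the other things on the bench.

Things in the scene. Friction and masses are not known exactly. Their poses are not given: they have to be found in the camera images.
- jig: Fixed jig: plywood deck (150 up the slope x 300 long, 16 thick) on green legs, sloping 30 degrees, rising towards the jig's +x. Origin on the table under the deck's middle, where the deck is 90 mm high; z up. Deck, in the jig's axes: up-slope (cos30,0,sin30), normal (-sin30,0,cos30), slide direction +y. On its middle line from -y to +y: end stop, slat, sliding jaw.
- stop_lip (a point): Middle of the steel lip of the green end stop (stop 36 wide, 30 high). This lip, and a like one on the jaw, overhang the slat's ends by 11 mm, 2 mm above it: with the jaw back, slide the slat at least 13 mm along the jig's +y, clear of the stop's lip, before lifting it (about 39 mm are free).
- ledges (a point): Point on the deck midway between two steel ledges, each 18 long and 9 high, that keep the slat from sliding downhill. They stand at its downhill edge, 62 mm either side of its middle, so its middle is free for fingers on both sides. The low side of the deck faces roughly away from the robot.
- jaw (a joint): Sliding jaw's travel in m: 0 = clamped (start), 0.05 = fully back at its stop, along the jig's +y, away from the slat; 2.5 N of friction, stays where left. Latched at 0 by a hidden tooth on each button until BOTH buttons are in at least 4.5 mm at once; keep them in for the first 25 mm of travel.
- jaw_grip (a point): Centre of the jaw between the two buttons, 25 mm off the deck along its normal; moves with the jaw. Axes: x up the slope, y the slide direction, z off the deck (30 degrees from vertical). The green jaw body is 30 wide (x), 44 long (y), its top 40 mm off the deck.
- button_up (a joint): Travel of the orange button on the jaw's uphill side in m: 0 = sprung out, 0.007 = fully in. Spring: 3.3 N when it starts to move, 11 N fully in.
- button_low (a joint): The same for the opposed orange button on the downhill side.
- button_up_face (a point): Middle of the uphill button's outer face (26 long x 22 high, facing along jaw_grip's +x, 27 mm from jaw_grip when out; it spans 14 to 36 mm off the deck). Over both faces: 54 mm out, 40 mm in.
- button_low_face (a point): Middle of the downhill button's outer face, facing along jaw_grip's -x, 27 mm from jaw_grip when out.
- slat: The loose beech slat in the jig, 28 (x) x 160 (y) x 20 (z) mm, about 65 g. Origin: middle of its underside; y along its length, z its upper face's normal. At the start it lies on the sloping deck between end stop and jaw.
- pallet: Fixed green board 190 x 190 x 18 mm under a crosswise stack of slats like the one in the jig. Origin: middle of its underside; z up. Bottom layer: two slats along the board's y at x=-50 and +50 mm; second: two along x at y=-50 and +50 mm; top: only one, along y at x=+50 mm.
- vacant (a point): Vacant place of the stack's top layer: where the middle of the slat's underside belongs, on top of the second layer, 58 mm above the table, directly over the bottom slat at the board's x=-50 mm. Axes are the board's: the slat lies along y, its neighbour stands 100 mm away in +x.
- stack0: Loose slat of the stack, 28 x 160 x 20 mm, 65 g: bottom layer, x=-50. Origin: middle of its underside; y along its length.
- stack1: Loose slat of the stack, 28 x 160 x 20 mm, 65 g: bottom layer, x=+50. Origin: middle of its underside; y along its length.
- stack2: Loose slat of the stack, 28 x 160 x 20 mm, 65 g: second layer, y=-50, lying along the board's x. Origin: middle of its underside; y along its length.
- stack3: Loose slat of the stack, 28 x 160 x 20 mm, 65 g: second layer, y=+50, lying along the board's x. Origin: middle of its underside; y along its length.
- stack4: Loose slat of the stack, 28 x 160 x 20 mm, 65 g: top layer, x=+50 (the neighbour of the vacant place). Origin: middle of its underside; y along its length.
- glue: Bystander, not to be disturbed: white glue bottle, 60 mm across, 150 mm tall. Origin on its underside.
- tape: Bystander, not to be disturbed: roll of blue tape lying flat, 90 mm across, 25 mm high. Origin on its underside.
- hammer: Bystander, not to be disturbed: hammer lying on the table. Origin on its underside.
- driver: Bystander, not to be disturbed: red screwdriver lying on the table. Origin on its underside.
- offcut: Bystander, not to be disturbed: small wood offcut 90 x 45 x 22 mm. Origin on its underside.
- tin: Bystander, not to be disturbed: aluminium tin 76 mm across, 90 mm tall. Origin on its underside.
There are look-alikes about, which are no part of the job. What is shaped like the slat but blue or green is not meant.

How it is judged:
By the outcome, as a careful person would: the job done as asked, in the order asked, and still so for the second after the job is handed in, with the robot touching nothing.
It also fails if it takes over 56 s, if anything falls off the work surface, if the arm or the gripper's body presses on something with over 40 N, if the wrist force passes 120 N, or if a joint passes its speed limit or range.

## Working session

There is one attempt and no reset: what is moved stays moved. The work goes in short steps, Python scripts to look and compute and a shell command to move; the robot and the scene stay as the last step left them, time stands still between calls to the robot, and variables do not carry over. Pictures are saved under pics/ and viewed, about 8 in all and at most 12, crops included, and the job is handed in when it is done.

```bash
mkdir -p pics; cat > h.py <<'E'
import numpy as np, cv2
from scipy.spatial.transform import Rotation as R
from bench import r, vision
def cam(n):
    c=vision.get_calibration(n); K=np.array(c["camera_matrix"]); Rm=cv2.Rodrigues(np.array(c["rvec"],float))[0]; t=np.array(c["tvec"],float).ravel()
    return K,Rm,t
def cloud(n,d):
    K,Rm,t=cam(n); v,u=np.mgrid[:384,:512]
    p=np.stack([(u-K[0,2])/K[0,0]*d,(v-K[1,2])/K[1,1]*d,d],-1)
    return (p-t)@Rm
def proj(n,P):
    K,Rm,t=cam(n); q=(np.atleast_2d(P)@Rm.T+t)@K.T; return q[:,:2]/q[:,2:]
E
python3 - <<'E'
from h import *
for n in("scene","top"):
    i,d=vision.camera(n); np.savez(n+"0.npz",i=i,d=d); cv2.imwrite(f"pics/{n}0.png",cv2.resize(i,(800,600),interpolation=cv2.INTER_CUBIC))
    K,Rm,t=cam(n); print(n,K.round(1).tolist(),(-Rm.T@t).round(3),Rm.round(2).tolist())
s=r.read_state(); print({k:np.round(v,3).tolist() for k,v in s.items()}, r.grasp_offset)
E
```

```text
scene [[400.1, 0.0, 253.2], [0.0, 400.1, 194.1], [0.0, 0.0, 1.0]] [1.27  0.026 0.884] [[-0.06, 1.0, 0.02], [0.71, 0.06, -0.7], [-0.7, -0.03, -0.71]]
top [[354.3, 0.0, 254.6], [0.0, 354.3, 192.3], [0.0, 0.0, 1.0]] [ 0.305 -0.013  1.383] [[-0.01, -1.0, -0.01], [-0.99, 0.02, -0.13], [0.13, 0.01, -0.99]]
{'time': 0.1, 'joint_positions': [-1.256, 0.333, -0.065, 1.461, 0.022, 1.35, -0.089], 'joint_vel': [-0.002, -0.003, 0.001, -0.001, 0.0, 0.003, -0.001], 'joint_torque': [0.002, -62.454, 0.025, -39.072, -0.062, 0.037, 0.0], 'ee_pos': [0.207, 0.589, 0.222], 'eef_rot': [0.118, 0.697, -0.119, 0.697], 'ft_force': [-0.194, -0.22, -0.365], 'torque': [0.03, 0.035, -0.002], 'width': 0.087} 0.0187
```

View pics/top0.png

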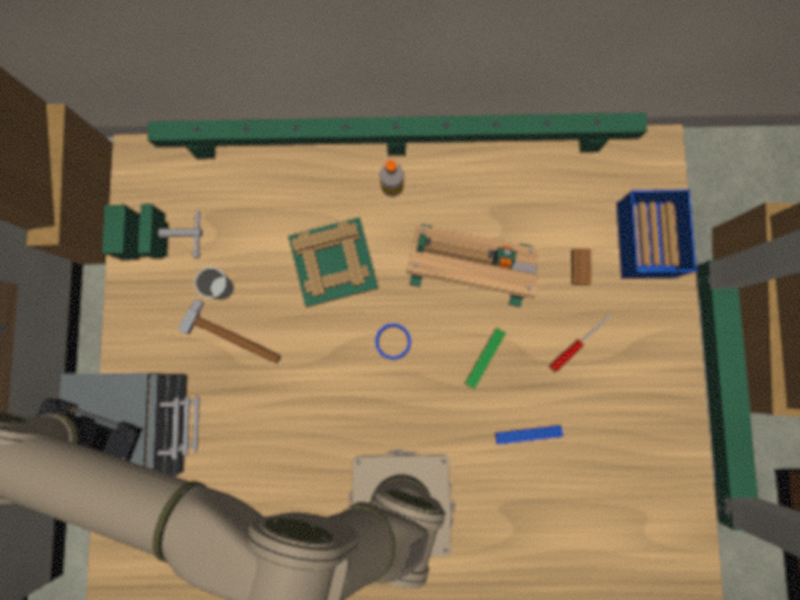

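View pics/scene0.png

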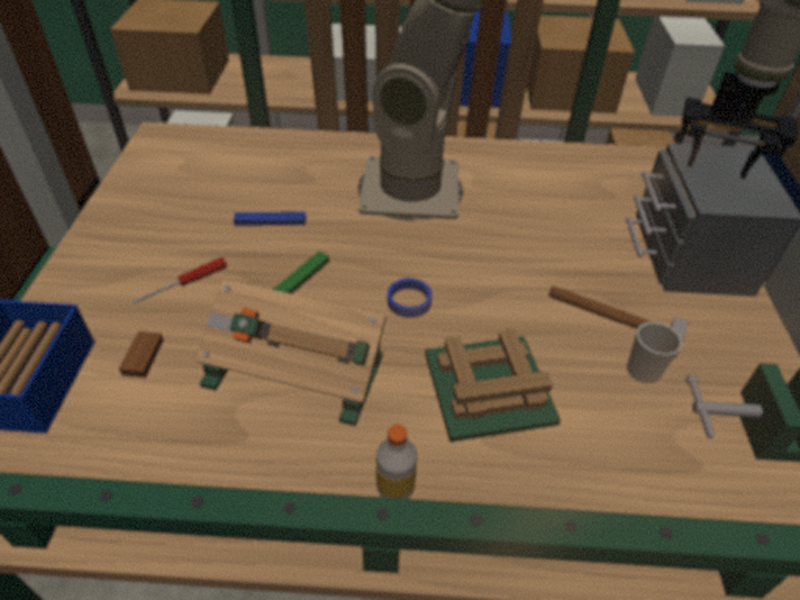

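The top view shows the jig near (475,262), with the end stop at left (425,238) and the jaw with its orange buttons at (505,257). The stack is at (333,262), with its top slat at (330,235) and the vacant side at (335,285). The other slat-shaped things are the blue (528,435) and green (485,358) bars and the slats in the blue bin (655,235). The beech slat between stop and jaw on the deck, about (455,247), is the one that fits.

```bash
cat > m.py <<'E'
from h import *
def rect(P2):
    c,s,a=cv2.minAreaRect(P2.astype(np.float32)); return np.round(c,4),np.round(s,4),round(a,2)
out={}
for n in("scene","top"):
    f=np.load(n+"0.npz"); i,d=f["i"],f["d"]; P=cloud(n,d); out[n]=(i,P)
# deck plane
P=np.concatenate([out[n][1][out[n][1].shape[0]*0:].reshape(-1,3) for n in out]); 
I=np.concatenate([out[n][0].reshape(-1,3) for n in out]); src=np.repeat([0,1],384*512)
sel=(P[:,0]>.42)&(P[:,0]<.75)&(P[:,1]>-.36)&(P[:,1]<.01)&(P[:,2]>.045)&(P[:,2]<.2)
Q=P[sel];S=src[sel]; rng=np.random.default_rng(0); best=0
for _ in range(1500):
    a=Q[rng.choice(len(Q),3,False)]; nn=np.cross(a[1]-a[0],a[2]-a[0]); l=np.linalg.norm(nn)
    if l<1e-5: continue
    nn/=l; nn*=np.sign(nn[2])
    if abs(nn[2]-.866)>.04: continue
    k=(abs((Q-a[0])@nn)<.003).sum()
    if k>best: best,N,o=k,nn,a[0]
for _ in range(5):
    m=abs((Q-o)@N)<.003; o=Q[m].mean(0); N=np.linalg.svd(Q[m]-o,full_matrices=False)[2][2]; N*=np.sign(N[2])
    
print("plane",N.round(4),"tilt",np.degrees(np.arccos(N[2])).round(2),[((Q[m&(S==s)]-o)@N).mean().round(4) for s in(0,1)])
ux=np.array([-N[0],-N[1],0]);ux/=np.linalg.norm(ux); print("jig yaw from plane",np.degrees(np.arctan2(ux[1],ux[0])).round(2))
up=ux*np.cos(np.radians(30))+[0,0,.5]; Y=np.cross([0,0,1],ux)
for s in(0,1):
  def loc(M): return np.stack([(M-o)@up,(M-o)@Y],1)
  q=Q[S==s]; h=(q-o)@N; L=loc(q)
  def cen(m):
    c,sz,a=rect(L[m]); return c,sz,a,m.sum()
  print(s,"deck",cen(abs(h)<.003)); 
  inn=(abs(L[:,0])<.09)&(abs(L[:,1])<.17)
  print("slat",cen((abs(h-.02)<.0035)&inn)); print("jaw/stop>27",cen((h>.03)&inn))
  for lo,hi in((-.16,-.05),(.0,.16)):
    mm=(h>.025)&inn&(L[:,1]>lo)&(L[:,1]<hi)
    if mm.sum()>5: print(lo,"n",mm.sum(),"med",np.median(L[mm],0).round(4),L[mm].min(0).round(3),L[mm].max(0).round(3),"hmax",h[mm].max().round(4))
np.savez("jig.npz",o=o,N=N,up=up,Y=Y)
print("o",o,"up",up,"Y",Y)
# orange
for n in out:
    i,PP=out[n]; hsv=cv2.cvtColor(i,cv2.COLOR_BGR2HSV); m=((hsv[...,0]<14)&(hsv[...,1]>180)&(hsv[...,2]>100)).astype(np.uint8)
    k,lab,st,ce=cv2.connectedComponentsWithStats(m)
    for j in range(1,k):
        if st[j,4]>5: p=PP[lab==j]; p=p[p[:,2]>0]; print(n,"orange",ce[j].round(1),st[j,4],np.median(p,0).round(3) if len(p) else '')
# stack
R0=(P[:,0]>.42)&(P[:,0]<.75)&(P[:,1]>.03)&(P[:,1]<.33)
for nm,z in(("top",.078),("second",.058),("board",.018)):
  for s in(0,1):
    m=R0&(abs(P[:,2]-z)<.006)&(src==s)
    q=P[m]; 
    if m.sum()>5: print(nm,s,m.sum(),q[:,2].mean().round(4),np.median(q,0).round(4),rect(q[:,:2]))
for n,(x0,x1,y0,y1) in{"top":(255,355,130,205),"scene":(120,255,175,275)}.items():
    i=out[n][0][y0:y1,x0:x1]; cv2.imwrite(f"pics/c_{n}.png",cv2.resize(i,None,fx=5,fy=5,interpolation=cv2.INTER_CUBIC))
a=cv2.imread("pics/c_top.png");b=cv2.imread("pics/c_scene.png");W=max(a.shape[1],b.shape[1])
pad=lambda z:cv2.copyMakeBorder(z,0,0,0,W-z.shape[1],0)
c=np.vstack([pad(a),pad(b)]);cv2.imwrite("pics/crop.png",cv2.resize(c,None,fx=.66,fy=.66))
E
python3 m.py
```

```text
plane [ 0.4881 -0.1071  0.8662] tilt 29.98 [np.float64(-0.0001), np.float64(0.0003)]
jig yaw from plane 167.62
0 deck (array([-0.002 ,  0.0022]), array([0.1501, 0.3006]), 0.01, np.int64(4274))
slat (array([ 0.0009, -0.0273]), array([0.0508, 0.2194]), 2.69, np.int64(564))
jaw/stop>27 (array([-0.0067, -0.0211]), array([0.2297, 0.0538]), 87.37, np.int64(354))
-0.16 n 148 med [-0.0023 -0.1247] [-0.02  -0.137] [ 0.016 -0.076] hmax 0.034
0.0 n 373 med [-0.0031  0.0646] [-0.029  0.025] [0.025 0.094] hmax 0.0457
1 deck (array([0.0027, 0.0011]), array([0.2996, 0.1551]), 89.7, np.int64(1508))
slat (array([ 0.0047, -0.0216]), array([0.2255, 0.0421]), 87.35, np.int64(258))
jaw/stop>27 (array([-0.003 , -0.0223]), array([0.2292, 0.0552]), 86.35, np.int64(151))
-0.16 n 54 med [ 0.0022 -0.1247] [-0.018 -0.137] [ 0.02 -0.06] hmax 0.0327
0.0 n 162 med [0.0086 0.0658] [-0.025  0.032] [0.031 0.091] hmax 0.0457
o [ 0.58136259 -0.17844871  0.08922538] up [-0.84589452  0.18564067  0.5       ] Y [-0.21435938 -0.97675486  0.        ]
scene orange [129.1 172.5] 100 [ 0.356 -0.405  0.022]
scene orange [158.9 1
[... 184 characters left out ...]
op orange [322.9 168. ] 29 [ 0.559 -0.245  0.13 ]
top orange [361.7 227.6] 106 [ 0.347 -0.401  0.024]
top 0 613 0.076 [0.6468 0.1765 0.076 ] (array([0.6452, 0.1766]), array([0.0317, 0.1582]), 14.21)
top 1 304 0.0782 [0.6422 0.179  0.0783] (array([0.6425, 0.1785]), array([0.0297, 0.1593]), 14.04)
second 0 860 0.0566 [0.5902 0.1681 0.0563] (array([0.5974, 0.1647]), array([0.1625, 0.1588]), 13.64)
second 1 482 0.0583 [0.5779 0.1761 0.0583] (array([0.5937, 0.1654]), array([0.1594, 0.134 ]), 13.61)
board 0 1762 0.0163 [0.6477 0.156  0.0162] (array([0.548 , 0.1528]), array([0.2981, 0.191 ]), 13.53)
board 1 1130 0.0182 [0.5829 0.1607 0.0182] (array([0.5441, 0.1544]), array([0.2935, 0.1901]), 13.72)
```

View pics/crop.png

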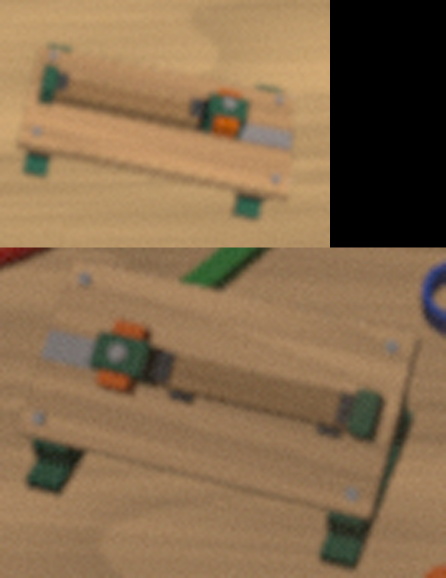

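The crop confirms it: the beech slat runs from the green end stop with its grey lip to the green jaw with its two orange buttons. Numbers from the two views agree to about 5 mm, so I average them. Next is a planner for the targets.

```bash
cat > to.py <<'E'
import sys
from h import *
j=np.load("jig.npz"); o,N,up,Y=j["o"],j["N"],j["up"],j["Y"]; N=np.cross(up,Y)
C=o+up*.0003+Y*.0016   # deck middle
JY=.0693-.0016; SY=-.033-.0016
a=np.radians(13.8); bx=np.array([np.cos(a),np.sin(a),0]); V=np.array([.5469,.1534,.058])
def T(p,x,y,off=0):  # p = TCP
    return p,np.stack([x,y,np.cross(x,y)],1)
def report(p,M):
    s=r.read_state(); c=R.from_quat(s["eef_rot"]).as_matrix()
    for k in(1,-1):
        D=np.stack([M[:,0],k*M[:,1],k*M[:,2]],1)
        d=c.T@(p-s["ee_pos"])/.25; w=R.from_matrix(c.T@D).as_rotvec()/1.5
        print("half" if k<0 else "same",*d.round(3),*w.round(3)," mm",(np.linalg.norm(d)*250).round(1),"deg",np.degrees(np.linalg.norm(w)*1.5).round(1))
    print("t",round(s["time"],2),"pos",np.round(s["ee_pos"],4),"F",np.round(s["ft_force"],1),"w",round(float(s["width"]),4),"j",np.round(s["joint_positions"],2))
down=np.array([0,0,-1.])
def jigp(y,h,x=0): return T(C+Y*y+N*h+up*x,-N,-up)
def stackp(z,x=0,y=0): return T(V+[0,0,z]+bx*x+np.array([-bx[1],bx[0],0])*y,down,bx)
if __name__=="__main__":
    for e in sys.argv[1:]: print(e); report(*eval(e))
E
python3 to.py 'T(np.array([.45,.35,.33]),down,bx)' 'jigp(JY,.12)'
```

```text
T(np.array([.45,.35,.33]),down,bx)
same -0.432 -0.582 1.234 0.661 0.0 0.001  mm 357.8 deg 56.8
half -0.432 -0.582 1.234 -1.433 -0.001 0.001  mm 357.8 deg 123.2
t 0.1 pos [0.207  0.5894 0.2219] F [-0.2 -0.2 -0.4] w 0.0872 j [-1.26  0.33 -0.06  1.46  0.02  1.35 -0.09]
jigp(JY,.12)
same 0.118 -2.648 2.701 0.942 0.253 -0.285  mm 946.1 deg 87.3
half 0.118 -2.648 2.701 -1.1 0.294 0.261  mm 946.1 deg 100.4
t 0.1 pos [0.207  0.5894 0.2219] F [-0.2 -0.2 -0.4] w 0.0872 j [-1.26  0.33 -0.06  1.46  0.02  1.35 -0.09]
```

```bash
python3 -m pendant '-0.4 -0.55 1 0.66 0 0;-0.4 -0.55 1 0.66 0 0;-0.4 -0.55 1 0.66 0 0;-0.4 -0.55 1 0.66 0 0;-0.4 -0.55 1 0.66 0 0;-0.4 -0.55 1 0.66 0 0;-0.4 -0.55 1 0.66 0 0;-0.4 -0.55 1 0.66 0 0' 1 25
python3 to.py 'T(np.array([.5,.12,.33]),down,bx)' 'jigp(JY,.2)'
```

```text
time: 0.9
ee_pos: [0.3985, 0.376, 0.3229]
eef_rot: [0.437, 0.556, -0.437, 0.556]
ft_force: [-1.3, 0.9, -0.4]
width: 0.087
T(np.array([.5,.12,.33]),down,bx)
same -0.029 0.153 1.091 -0.001 -0.0 -0.0  mm 275.5 deg 0.1
half -0.029 0.153 1.091 2.093 -0.001 0.001  mm 275.5 deg 179.9
t 0.9 pos [0.3985 0.376  0.3229] F [-1.3  0.9 -0.4] w 0.087 j [-1.02  0.12  0.2   1.51 -0.02  1.51 -0.58]
jigp(JY,.2)
same 0.24 0.423 2.752 0.296 0.079 -0.343  mm 698.7 deg 39.6
half 0.24 0.423 2.752 -1.737 0.466 0.107  mm 698.7 deg 154.8
t 0.9 pos [0.3985 0.376  0.3229] F [-1.3  0.9 -0.4] w 0.087 j [-1.02  0.12  0.2   1.51 -0.02  1.51 -0.58]
```

```bash
python3 -m pendant '0 0.15 1 0 0 0;0 0.15 1 0 0 0;0 0.15 1 0 0 0;0 0.15 1 0 0 0;0 0.15 1 0 0 0;0 0.15 1 0 0 0;0 0.15 1 0 0 0'
python3 to.py 'jigp(JY,.2)' 'T(np.array([.55,-.1,.33]),down,bx)'
```

```text
time: 1.6
ee_pos: [0.4937, 0.1437, 0.322]
eef_rot: [0.435, 0.558, -0.435, 0.557]
ft_force: [-0.2, 0.8, -0.5]
width: 0.0869
jigp(JY,.2)
same 0.237 0.262 1.761 0.3 0.08 -0.342  mm 449.0 deg 39.7
half 0.237 0.262 1.761 -1.734 0.464 0.109  mm 449.0 deg 154.5
t 1.6 pos [0.4937 0.1437 0.322 ] F [-0.2  0.8 -0.5] w 0.0869 j [-0.76  0.04  0.41  1.6  -0.02  1.5  -0.11]
T(np.array([.55,-.1,.33]),down,bx)
same -0.032 -0.018 1.0 0.003 -0.0 0.001  mm 250.3 deg 0.2
half -0.032 -0.018 1.0 -2.092 -0.001 -0.0  mm 250.3 deg 179.8
t 1.6 pos [0.4937 0.1437 0.322 ] F [-0.2  0.8 -0.5] w 0.0869 j [-0.76  0.04  0.41  1.6  -0.02  1.5  -0.11]
```

```bash
python3 -m pendant '0.1 0.15 1 0.17 0.05 -0.2;0.1 0.15 1 0.17 0.05 -0.2;0.1 0.15 1 0.17 0.05 -0.2;0.1 0.15 1 0.17 0.05 -0.2;0.1 0.15 1 0.17 0.05 -0.2;0.1 0.15 1 0.17 0.05 -0.2;0.1 0.15 1 0.17 0.05 -0.2'
python3 to.py 'jigp(JY,.12)'
```

```text
time: 2.3
ee_pos: [0.5909, -0.089, 0.2958]
eef_rot: [0.43, 0.577, -0.564, 0.405]
ft_force: [0.0, 0.2, -0.2]
width: 0.0869
jigp(JY,.12)
same 0.322 0.258 0.692 0.131 0.032 -0.14  mm 201.3 deg 16.7
half 0.322 0.258 0.692 -1.952 0.207 0.046  mm 201.3 deg 168.8
t 2.3 pos [ 0.5909 -0.089   0.2958] F [ 0.   0.2 -0.2] w 0.0869 j [-0.29  0.55  0.62  1.14 -0.27  1.84  0.26]
```

```bash
python3 -m pendant '0.2 0.26 0.69 0.13 0.03 -0.14;0.32 0.26 0.69 0.13 0.03 -0.14;0.32 0.26 0.69 0.13 0.03 -0.14;0.32 0.26 0.69 0.13 0.03 -0.14;0.32 0.26 0.69 0.13 0.03 -0.14;0.32 0.26 0.69 0.13 0.03 -0.14;0.32 0.26 0.69 0.13 0.03 -0.14;0.32 0.26 0.69 0.13 0.03 -0.14'
python3 to.py 'jigp(JY,.12)' 'jigp(JY,.008)'
```

```text
time: 3.1
ee_pos: [0.6264, -0.257, 0.1974]
eef_rot: [-0.418, -0.57, 0.646, -0.289]
ft_force: [0.6, -0.4, -0.5]
width: 0.087
jigp(JY,.12)
same 0.016 0.004 0.009 0.002 0.002 -0.004  mm 4.8 deg 0.4
half 0.016 0.004 0.009 -2.092 0.006 0.003  mm 4.8 deg 179.8
t 3.1 pos [ 0.6264 -0.257   0.1974] F [ 0.6 -0.4 -0.5] w 0.087 j [ 0.11  0.96  0.52  0.72 -0.29  2.03  0.26]
jigp(JY,.008)
same 0.464 0.002 0.008 0.002 0.002 -0.004  mm 116.1 deg 0.4
half 0.464 0.002 0.008 -2.092 0.006 0.003  mm 116.1 deg 179.8
t 3.1 pos [ 0.6264 -0.257   0.1974] F [ 0.6 -0.4 -0.5] w 0.087 j [ 0.11  0.96  0.52  0.72 -0.29  2.03  0.26]
```

```bash
python3 -m pendant '0.15 0 0 0 0 0;0.28 0 0.01 0 0 0;0.28 0 0.01 0 0 0;0.28 0 0.01 0 0 0'
python3 to.py 'jigp(JY,.008)'; cat > pic.py <<'E'
import sys
from h import *
n,x0,x1,y0,y1,f,name=sys.argv[1],*map(int,sys.argv[2:6]),float(sys.argv[6]),sys.argv[7]
i,d=vision.camera(n); np.savez(name+".npz",i=i,d=d)
cv2.imwrite(f"pics/{name}.png",cv2.resize(i[y0:y1,x0:x1],None,fx=f,fy=f,interpolation=cv2.INTER_CUBIC))
E
python3 pic.py scene 110 260 150 275 4 a1
```

```text
time: 3.5
ee_pos: [0.5915, -0.2535, 0.1367]
eef_rot: [-0.418, -0.57, 0.646, -0.288]
ft_force: [0.1, 0.9, 0.3]
width: 0.0868
jigp(JY,.008)
same 0.184 0.003 -0.008 0.001 0.001 -0.003  mm 46.2 deg 0.3
half 0.184 0.003 -0.008 -2.094 0.005 0.002  mm 46.2 deg 179.9
t 3.5 pos [ 0.5915 -0.2535  0.1367] F [0.1 0.9 0.3] w 0.0868 j [ 0.06  0.9   0.52  0.97 -0.26  1.86  0.28]
```

View pics/a1.png

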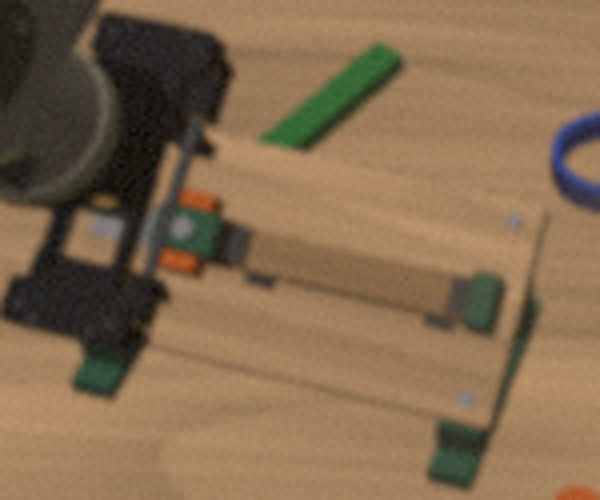

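The fingers straddle the jaw: tips at about (205,145) and (160,285), with the jaw top at (185,227) between them. I'll descend.

```bash
python3 -m pendant '0.09 0 -0.01 0 0 0;0.18 0 -0.01 0 0 0;0.18 0 -0.01 0 0 0;0.18 0 -0.01 0 0 0'
python3 to.py 'jigp(JY,.008)'
python3 -m pendant '0 0 0 0 0 0;0 0 0 0 0 0;0 0 0 0 0 0;0 0 0 0 0 0;0 0 0 0 0 0;0 0 0 0 0 0' -0.5 30
python3 to.py 'jigp(JY,.008)'
```

```text
time: 3.95
ee_pos: [0.5707, -0.2479, 0.0976]
eef_rot: [-0.418, -0.569, 0.647, -0.288]
ft_force: [-0.2, -0.1, -0.2]
width: 0.0869
jigp(JY,.008)
same 0.006 0.0 -0.003 -0.0 0.002 -0.004  mm 1.7 deg 0.3
half 0.006 0.0 -0.003 2.094 -0.006 -0.002  mm 1.7 deg 180.0
t 3.95 pos [ 0.5707 -0.2479  0.0976] F [-0.2 -0.1 -0.2] w 0.0869 j [ 0.04  0.88  0.51  1.1  -0.26  1.75  0.29]
time: 4.55
ee_pos: [0.5695, -0.2479, 0.0958]
eef_rot: [-0.418, -0.569, 0.647, -0.287]
ft_force: [1.0, -0.5, -0.2]
width: 0.0471
jigp(JY,.008)
same -0.003 0.001 -0.004 -0.0 0.001 -0.003  mm 1.3 deg 0.3
half -0.003 0.001 -0.004 2.094 -0.004 -0.002  mm 1.3 deg 180.0
t 4.55 pos [ 0.5695 -0.2479  0.0958] F [ 1.  -0.5 -0.2] w 0.0471 j [ 0.04  0.88  0.51  1.11 -0.26  1.75  0.29]
```

```bash
python3 -m pendant '0 0 0 0 0 0;0 0 0 0 0 0;0 0 0 0 0 0;0 0 0 0 0 0' -0.5 30
```

```text
time: 4.95
ee_pos: [0.5699, -0.2479, 0.0955]
eef_rot: [-0.418, -0.569, 0.647, -0.288]
ft_force: [5.0, -2.3, -4.4]
width: 0.0394
```

```bash
python3 -m pendant '0 0 0.03 0 0 0;0 0 0.06 0 0 0;0 0 0.09 0 0 0;0 0 0.12 0 0 0;0 0 0.15 0 0 0;0 0 0.18 0 0 0;0 0 0.2 0 0 0;0 0 0.2 0 0 0'
python3 to.py 'jigp(JY+.05,.008)'
```

```text
time: 5.75
ee_pos: [0.5592, -0.2968, 0.0955]
eef_rot: [-0.419, -0.569, 0.646, -0.287]
ft_force: [5.7, -1.2, -3.5]
width: 0.0393
jigp(JY+.05,.008)
same -0.003 -0.002 -0.004 -0.0 0.001 -0.003  mm 1.3 deg 0.3
half -0.003 -0.002 -0.004 2.094 -0.005 -0.001  mm 1.3 deg 180.0
t 5.75 pos [ 0.5592 -0.2968  0.0955] F [ 5.7 -1.2 -3.5] w 0.0393 j [ 0.1   0.9   0.52  1.07 -0.24  1.76  0.35]
```

```bash
python3 -m pendant '0 0 0.006 0 0 0;0 0 0.012 0 0 0;0 0 0.012 0 0 0'
python3 -m pendant '0 0 0.006 0 0 0;0 0 0.012 0 0 0;0 0 0.012 0 0 0'
```

```text
time: 6.05
ee_pos: [0.5592, -0.2969, 0.0955]
eef_rot: [-0.419, -0.571, 0.645, -0.287]
ft_force: [5.9, 7.3, -1.9]
width: 0.0391
time: 6.35
ee_pos: [0.5592, -0.2971, 0.0954]
eef_rot: [-0.419, -0.573, 0.644, -0.286]
ft_force: [5.2, 17.3, 1.1]
width: 0.0394
```

The jaw is at its stop: the force rises with no travel. I'll relax the push, open, and lift clear.

```bash
python3 -m pendant '0 0 -0.018 0 0 0;0 0 -0.018 0 0 0' 
python3 -m pendant '0 0 0 0 0 0;0 0 0 0 0 0;0 0 0 0 0 0;0 0 0 0 0 0;0 0 0 0 0 0;0 0 0 0 0 0' 1
python3 -m pendant '-0.12 0 0 0 0 0;-0.24 0 0 0 0 0;-0.36 0 0 0 0 0;-0.36 0 0 0 0 0'
python3 to.py 'jigp(SY,.09)'; python3 pic.py scene 110 260 150 275 4 a2
```

```text
time: 6.55
ee_pos: [0.5592, -0.2969, 0.0955]
eef_rot: [-0.418, -0.57, 0.646, -0.288]
ft_force: [7.0, 4.1, -3.2]
width: 0.0395
time: 7.15
ee_pos: [0.5577, -0.2986, 0.096]
eef_rot: [-0.418, -0.569, 0.647, -0.287]
ft_force: [0.7, 0.6, -0.7]
width: 0.0791
time: 7.55
ee_pos: [0.6036, -0.3085, 0.1773]
eef_rot: [-0.419, -0.568, 0.647, -0.289]
ft_force: [0.4, -0.3, 0.1]
width: 0.0869
jigp(SY,.09)
same 0.042 0.002 -0.621 -0.001 0.003 -0.005  mm 155.6 deg 0.5
half 0.042 0.002 -0.621 2.094 -0.008 -0.004  mm 155.6 deg 180.0
t 7.55 pos [ 0.6036 -0.3085  0.1773] F [ 0.4 -0.3  0.1] w 0.0869 j [ 0.16  0.96  0.53  0.77 -0.26  1.98  0.33]
```

View pics/a2.png

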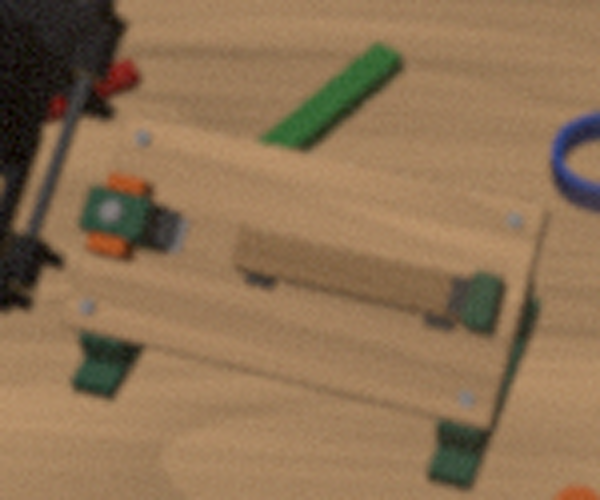

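The jaw is back at (115,212) with both orange buttons sprung out. The slat lies free, with its exposed end at (240,250). I'll measure it.

```bash
python3 - <<'E'
from to import *
f=np.load("a2.npz"); P=cloud("scene",f["d"]).reshape(-1,3); q=P-C
L=np.stack([q@up,q@Y,q@N],1)
m=(abs(L[:,2]-.02)<.005)&(abs(L[:,0])<.03)&(abs(L[:,1])<.14)
for lo in np.arange(-.13,.08,.02):
    k=m&(L[:,1]>=lo)&(L[:,1]<lo+.02); print(round(lo,2),k.sum(),(L[k].min(0).round(4),L[k].max(0).round(4),np.median(L[k],0).round(4)) if k.sum() else '')
m=(L[:,2]>.012)&(L[:,2]<.025)&(abs(L[:,0])<.012)&(L[:,1]<.06)&(L[:,1]>0); print("end",np.sort(L[m,1])[-12:].round(4))
E
python3 to.py 'jigp(SY,.05)'
```

```text
-0.13 11 (array([-0.0202, -0.1274,  0.0172]), array([ 0.0114, -0.1103,  0.0249]), array([-0.0142, -0.1147,  0.0216]))
-0.11 70 (array([-0.0165, -0.1092,  0.0156]), array([ 0.0112, -0.0903,  0.0243]), array([-0.0037, -0.0985,  0.0198]))
-0.09 82 (array([-0.0164, -0.09  ,  0.0164]), array([ 0.0114, -0.0702,  0.0243]), array([-0.0026, -0.0807,  0.0203]))
-0.07 82 (array([-0.0161, -0.07  ,  0.0156]), array([ 0.0117, -0.05  ,  0.0236]), array([-0.0022, -0.0605,  0.02  ]))
-0.05 79 (array([-0.0163, -0.05  ,  0.0156]), array([ 0.0119, -0.0305,  0.0241]), array([-0.0025, -0.0403,  0.0199]))
-0.03 81 (array([-0.0161, -0.03  ,  0.0157]), array([ 0.0114, -0.01  ,  0.0246]), array([-0.0026, -0.0199,  0.0198]))
-0.01 81 (array([-0.0162, -0.0098,  0.0159]), array([0.0117, 0.01  , 0.0235]), array([-0.0033, -0.0006,  0.0198]))
0.01 78 (array([-0.0163,  0.01  ,  0.0151]), array([0.011 , 0.03  , 0.0231]), array([-0.0029,  0.0201,  0.0203]))
0.03 40 (array([-0.0162,  0.0301,  0.0165]), array([0.0107, 0.041 , 0.0244]), array([-0.0015,  0.0354,  0.0192]))
0.05 0 
0.07 6 (array([-0.0122,  0.0798,  0.0228]), array([0.0051, 0.0869, 0.025 ]), array([-0.0019,  0.0805,  0.0246]))
end [0.0372 0.0372 0.0375 0.0375 0.0376 0.038  0.0383 0.0383 0.0398 0.0399
 0.04   0.041 ]
jigp(SY,.05)
same 0.194 0.001 -0.622 -0.001 0.002 -0.004  mm 162.8 deg 0.4
half 0.194 0.001 -0.622 2.094 -0.006 -0.003  mm 162.8 deg 179.9
t 7.6 pos [ 0.6026 -0.3084  0.1753] F [ 0.1 -0.4 -0.2] w 0.0869 j [ 0.16  0.97  0.53  0.77 -0.26  1.98  0.34]
```

```bash
python3 -m pendant '0.05 0 -0.2 0 0 0;0.1 0 -0.4 0 0 0;0.19 0 -0.63 0 0 0;0.19 0 -0.63 0 0 0;0.19 0 -0.63 0 0 0'
python3 to.py 'jigp(-.037,.004)'
```

```text
time: 8.1
ee_pos: [0.6121, -0.1451, 0.131]
eef_rot: [-0.416, -0.572, 0.646, -0.287]
ft_force: [0.9, 0.3, -0.6]
width: 0.0871
jigp(-.037,.004)
same 0.174 0.003 0.015 0.003 0.002 -0.0  mm 43.8 deg 0.3
half 0.174 0.003 0.015 -2.092 0.0 0.002  mm 43.8 deg 179.8
t 8.1 pos [ 0.6121 -0.1451  0.131 ] F [ 0.9  0.3 -0.6] w 0.0871 j [-0.07  0.87  0.49  1.03 -0.31  1.84  0.14]
```

```bash
python3 -m pendant '0.09 0 0.01 0 0 0;0.16 0 0.01 0 0 0;0.17 0 0.01 0 0 0;0.17 0 0.01 0 0 0'
python3 to.py 'jigp(-.037,.004)'
```

```text
time: 8.5
ee_pos: [0.5908, -0.148, 0.0958]
eef_rot: [-0.418, -0.569, 0.648, -0.286]
ft_force: [0.2, 0.4, 0.4]
width: 0.087
jigp(-.037,.004)
same 0.012 0.003 -0.015 -0.002 0.001 -0.002  mm 4.8 deg 0.2
half 0.012 0.003 -0.015 2.093 -0.003 -0.002  mm 4.8 deg 179.9
t 8.5 pos [ 0.5908 -0.148   0.0958] F [0.2 0.4 0.4] w 0.087 j [-0.09  0.85  0.49  1.14 -0.3   1.75  0.16]
```

```bash
python3 -m pendant '0.005 0 -0.012 0 0 0;0.005 0 -0.012 0 0 0'
python3 to.py 'jigp(-.037,.004)'
python3 -m pendant '0 0 0 0 0 0;0 0 0 0 0 0;0 0 0 0 0 0;0 0 0 0 0 0;0 0 0 0 0 0;0 0 0 0 0 0;0 0 0 0 0 0;0 0 0 0 0 0' -1 25
python3 -m pendant '0 0 0 0 0 0;0 0 0 0 0 0;0 0 0 0 0 0'
python3 to.py 'jigp(-.037,.004)'
```

```text
time: 8.7
ee_pos: [0.592, -0.1435, 0.0951]
eef_rot: [-0.418, -0.569, 0.647, -0.287]
ft_force: [-0.4, 0.1, 0.2]
width: 0.0874
jigp(-.037,.004)
same 0.01 0.0 0.004 -0.0 0.001 -0.003  mm 2.7 deg 0.3
half 0.01 0.0 0.004 2.094 -0.004 -0.002  mm 2.7 deg 180.0
t 8.7 pos [ 0.592  -0.1435  0.0951] F [-0.4  0.1  0.2] w 0.0874 j [-0.09  0.85  0.49  1.14 -0.3   1.75  0.15]
time: 9.5
ee_pos: [0.5914, -0.1436, 0.0946]
eef_rot: [-0.418, -0.57, 0.647, -0.287]
ft_force: [1.4, -0.5, -0.0]
width: 0.0309
time: 9.8
ee_pos: [0.5914, -0.1436, 0.0945]
eef_rot: [-0.418, -0.57, 0.647, -0.287]
ft_force: [0.8, 0.0, 0.0]
width: 0.0275
jigp(-.037,.004)
same 0.007 0.001 0.003 -0.0 0.001 -0.002  mm 2.0 deg 0.2
half 0.007 0.001 0.003 2.094 -0.003 -0.002  mm 2.0 deg 180.0
t 9.8 pos [ 0.5914 -0.1436  0.0945] F [0.8 0.  0. ] w 0.0275 j [-0.09  0.85  0.49  1.15 -0.3   1.75  0.15]
```

```bash
python3 -m pendant '0 0 0.03 0 0 0;0 0 0.06 0 0 0;0 0 0.09 0 0 0;0 0 0.105 0 0 0;0 0 0.105 0 0 0;0 0 0.105 0 0 0'; python3 pic.py scene 110 260 150 275 4 a3; python3 to.py 'jigp(-.037+.026,.1)'
```

```text
time: 10.4
ee_pos: [0.5857, -0.1694, 0.0946]
eef_rot: [-0.418, -0.569, 0.647, -0.287]
ft_force: [-0.1, -0.9, -0.4]
width: 0.0278
jigp(-.037+.026,.1)
same -0.377 0.003 0.003 -0.0 0.001 -0.002  mm 94.2 deg 0.2
half -0.377 0.003 0.003 2.094 -0.003 -0.002  mm 94.2 deg 180.0
t 10.45 pos [ 0.5858 -0.1691  0.0946] F [-0.4 -0.2 -0.8] w 0.0276 j [-0.06  0.85  0.49  1.14 -0.29  1.75  0.19]
```

View pics/a3.png

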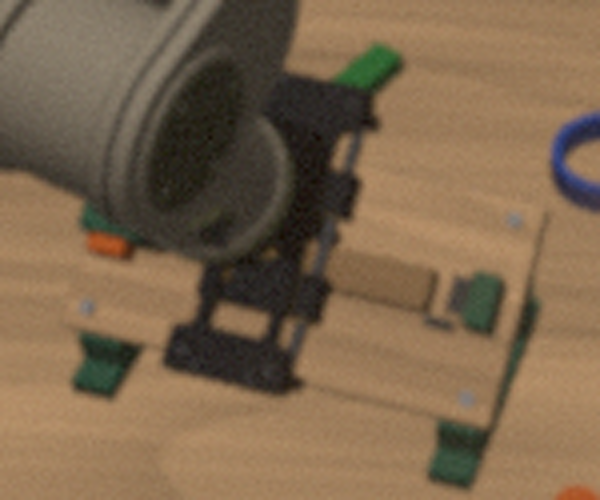

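The slat's end at (435,285) is now clear of the stop's lip at (458,290). I'll lift along the deck normal and head for the stack.

```bash
python3 -m pendant '-0.06 0 0 0 0 0;-0.14 0 0 0 0 0;-0.24 0 0 0 0 0;-0.36 0 0 0 0 0;-0.46 0 0 0 0 0;-0.46 0 0 0 0 0' - 35; python3 to.py 'T(np.array([.57,.0,.26]),down,bx)' 'stackp(.15)'
```

```text
time: 11.05
ee_pos: [0.6433, -0.1815, 0.1968]
eef_rot: [-0.419, -0.569, 0.646, -0.289]
ft_force: [0.0, -0.1, -0.9]
width: 0.0274
T(np.array([.57,.0,.26]),down,bx)
same -0.003 -0.509 -0.646 -0.297 -0.077 0.338  mm 205.7 deg 39.3
half -0.003 -0.509 -0.646 1.738 0.459 0.104  mm 205.7 deg 154.7
t 11.05 pos [ 0.6433 -0.1815  0.1968] F [ 0.  -0.1 -0.9] w 0.0274 j [ 0.02  0.94  0.5   0.76 -0.32  2.02  0.15]
stackp(.15)
same 0.285 -0.599 -1.227 -0.297 -0.077 0.338  mm 348.7 deg 39.3
half 0.285 -0.599 -1.227 1.738 0.459 0.104  mm 348.7 deg 154.7
t 11.05 pos [ 0.6433 -0.1815  0.1968] F [ 0.  -0.1 -0.9] w 0.0274 j [ 0.02  0.94  0.5   0.76 -0.32  2.02  0.15]
```

```bash
python3 -m pendant '-0.05 -0.06 -0.08 -0.04 -0.01 0.04;-0.05 -0.13 -0.16 -0.08 -0.02 0.08;-0.05 -0.2 -0.24 -0.12 -0.03 0.13;-0.03 -0.26 -0.32 -0.16 -0.04 0.17;-0.02 -0.32 -0.41 -0.2 -0.05 0.22;0 -0.4 -0.5 -0.24 -0.06 0.27;0 -0.5 -0.64 -0.29 -0.08 0.33;0 -0.5 -0.64 -0.3 -0.08 0.34'; python3 to.py  'stackp(.15)'
```

```text
time: 11.85
ee_pos: [0.5677, 0.0056, 0.2576]
eef_rot: [0.433, 0.56, -0.43, 0.56]
ft_force: [0.7, 1.2, -0.1]
width: 0.0277
stackp(.15)
same 0.2 0.069 -0.592 0.011 -0.001 -0.002  mm 157.3 deg 1.0
half 0.2 0.069 -0.592 -2.083 0.004 -0.002  mm 157.3 deg 179.1
t 11.85 pos [0.5677 0.0056 0.2576] F [ 0.7  1.2 -0.1] w 0.0277 j [-0.45  0.19  0.42  1.59 -0.08  1.38  0.23]
```

```bash
python3 -m pendant '0.03 0.01 -0.1 0 0 0;0.06 0.02 -0.2 0 0 0;0.09 0.03 -0.3 0.01 0 0;0.12 0.04 -0.4 0.01 0 0;0.16 0.06 -0.5 0.01 0 0;0.2 0.07 -0.59 0.01 0 0;0.2 0.07 -0.59 0.01 0 0;0.2 0.07 -0.59 0.01 0 0'; python3 to.py  'stackp(.15)'; python3 pic.py scene 230 400 150 290 4 a4;  python3 pic.py top 150 280 110 220 5 a5; python3 - <<'E'
import cv2,numpy as np
a=cv2.imread("pics/a4.png");b=cv2.imread("pics/a5.png")
a=cv2.resize(a,(400,int(a.shape[0]*400/a.shape[1])));b=cv2.resize(b,(400,int(b.shape[0]*400/b.shape[1])))
H=max(a.shape[0],b.shape[0]);p=lambda z:cv2.copyMakeBorder(z,0,H-z.shape[0],0,0,0)
cv2.imwrite("pics/a45.png",np.hstack([p(a),p(b)]))
E
```

```text
time: 12.65
ee_pos: [0.5504, 0.1455, 0.2051]
eef_rot: [0.438, 0.554, -0.44, 0.554]
ft_force: [0.0, -0.4, -1.0]
width: 0.0277
stackp(.15)
same -0.012 -0.007 -0.034 -0.007 0.001 0.002  mm 9.1 deg 0.6
half -0.012 -0.007 -0.034 2.088 0.004 -0.002  mm 9.1 deg 179.4
t 12.65 pos [0.5504 0.1455 0.2051] F [ 0.  -0.4 -1. ] w 0.0277 j [-0.62  0.22  0.32  1.65 -0.07  1.28 -0.05]
```

View pics/a45.png

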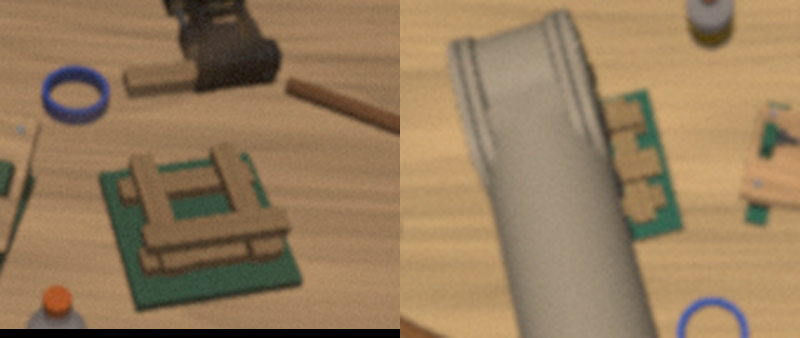

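```bash
python3 - <<'E'
from to import *
f=np.load("a4.npz"); P=cloud("scene",f["d"]).reshape(-1,3); I=f["i"].reshape(-1,3).astype(int)
by=np.array([-bx[1],bx[0],0]); s=r.read_state(); t=np.array(s["ee_pos"])
for nm,ref,z0,z1 in(("hand",t,t[2]+.002,t[2]+.022),("neigh",V+.1*bx,.068,.088)):
    q=P-ref; L=np.stack([q@bx,q@by],1)
    m=(P[:,2]>z0)&(P[:,2]<z1)&(abs(L[:,0])<.02)&(abs(L[:,1])<.1)&(I[:,2]-I[:,0]>25)
    l=L[m]; print(nm,m.sum(),"y ends",np.sort(l[:,1])[:8].round(4),np.sort(l[:,1])[-8:].round(4))
    for a in(-.07,-.05,-.03):
        k=m&(abs(L[:,1]-a)<.01); print(a,k.sum(),L[k,0].min().round(4),L[k,0].max().round(4),np.percentile(P[k,2],95).round(4)) if k.any() else 0
E
```

```text
hand 337 y ends [-0.0784 -0.0782 -0.078  -0.078  -0.0779 -0.0778 -0.0777 -0.0777] [-0.0054 -0.0052 -0.0039 -0.0037 -0.0028  0.0765  0.0786  0.0791]
-0.07 91 -0.0137 0.0163 0.2201
-0.05 89 -0.0125 0.0175 0.2205
-0.03 91 -0.014 0.0163 0.2205
neigh 669 y ends [-0.0804 -0.0803 -0.0801 -0.0799 -0.0797 -0.0793 -0.0793 -0.0793] [0.0773 0.078  0.0782 0.0783 0.0783 0.0787 0.079  0.079 ]
-0.07 88 -0.0133 0.0168 0.0786
-0.05 86 -0.0122 0.0165 0.0784
-0.03 84 -0.0133 0.0159 0.0785
```

The slat is centred on the TCP within 1 mm, and square with its neighbour.

```bash
python3 -m pendant '0.1 -0.006 -0.034 -0.005 0 0;0.2 -0.006 -0.034 -0.005 0 0;0.3 -0.006 -0.034 -0.005 0 0;0.4 -0.006 -0.034 -0.005 0 0;0.48 -0.006 -0.034 -0.005 0 0;0.48 -0.006 -0.034 -0.005 0 0;0.48 -0.006 -0.034 -0.005 0 0'; python3 to.py  'stackp(.006)'
```

```text
time: 13.45
ee_pos: [0.548, 0.1524, 0.0867]
eef_rot: [0.437, 0.555, -0.438, 0.556]
ft_force: [0.6, 0.6, -0.5]
width: 0.0278
stackp(.006)
same 0.091 -0.003 -0.005 -0.003 0.001 0.001  mm 22.7 deg 0.3
half 0.091 -0.003 -0.005 2.091 0.002 -0.002  mm 22.7 deg 179.7
t 13.45 pos [0.548  0.1524 0.0867] F [ 0.6  0.6 -0.5] w 0.0278 j [-0.61  0.33  0.3   1.78 -0.11  1.05 -0.03]
```

```bash
python3 -m pendant '0.03 -0.003 -0.004 -0.003 0 0;0.06 -0.003 -0.004 -0.003 0 0;0.075 -0.003 -0.004 -0.003 0 0;0.075 -0.003 -0.004 -0.003 0 0;0.075 -0.003 -0.004 -0.003 0 0'; python3 to.py  'stackp(.006)'
```

```text
time: 13.95
ee_pos: [0.5466, 0.154, 0.0673]
eef_rot: [0.435, 0.557, -0.437, 0.557]
ft_force: [0.0, -0.1, -0.6]
width: 0.0278
stackp(.006)
same 0.013 0.0 0.003 0.001 0.001 0.001  mm 3.4 deg 0.2
half 0.013 0.0 0.003 -2.094 -0.002 0.002  mm 3.4 deg 179.9
t 13.95 pos [0.5466 0.154  0.0673] F [ 0.  -0.1 -0.6] w 0.0278 j [-0.6   0.35  0.3   1.8  -0.12  1.01 -0.02]
```

Lower in small steps until there is contact.

```bash
python3 -m pendant '0.005 0 0.003 0 0 0;0.008 0 0.003 0 0 0;0.008 0 0.003 0 0 0'; python3 -m pendant '0.004 0 0 0 0 0;0.004 0 0 0 0 0';python3 -m pendant '0.004 0 0 0 0 0;0.004 0 0 0 0 0'; python3 to.py  'stackp(.006)'
```

```text
time: 14.25
ee_pos: [0.5468, 0.1532, 0.0652]
eef_rot: [0.435, 0.557, -0.437, 0.557]
ft_force: [-0.1, -0.2, -1.1]
width: 0.0278
time: 14.45
ee_pos: [0.5467, 0.1532, 0.0641]
eef_rot: [0.435, 0.557, -0.437, 0.557]
ft_force: [0.2, -0.0, -0.8]
width: 0.0278
time: 14.65
ee_pos: [0.5467, 0.1533, 0.0631]
eef_rot: [0.435, 0.557, -0.437, 0.557]
ft_force: [0.3, -0.1, -0.8]
width: 0.0277
stackp(.006)
same -0.004 0.001 -0.0 0.001 0.001 0.001  mm 0.9 deg 0.2
half -0.004 0.001 -0.0 -2.094 -0.002 0.002  mm 0.9 deg 179.9
t 14.65 pos [0.5467 0.1533 0.0631] F [ 0.3 -0.1 -0.8] w 0.0277 j [-0.6   0.36  0.29  1.8  -0.12  1.   -0.02]
```

```bash
python3 -m pendant '0.003 0 0 0 0 0;0.003 0 0 0 0 0'; python3 -m pendant '0.003 0 0 0 0 0;0.003 0 0 0 0 0';python3 -m pendant '0.003 0 0 0 0 0;0.003 0 0 0 0 0'
```

```text
time: 14.85
ee_pos: [0.5468, 0.1532, 0.0628]
eef_rot: [0.435, 0.557, -0.437, 0.557]
ft_force: [-1.9, 0.1, 3.0]
width: 0.0278
time: 15.05
ee_pos: [0.5468, 0.1533, 0.0627]
eef_rot: [0.435, 0.557, -0.437, 0.557]
ft_force: [-5.6, -1.8, 12.2]
width: 0.0276
time: 15.25
ee_pos: [0.5468, 0.1533, 0.0627]
eef_rot: [0.435, 0.557, -0.437, 0.556]
ft_force: [-9.0, -3.0, 19.9]
width: 0.0279
```

Contact made. I'll relax, release, and retreat straight up.

```bash
python3 -m pendant '-0.007 0 0 0 0 0;-0.007 0 0 0 0 0;-0.007 0 0 0 0 0'
python3 -m pendant '0 0 0 0 0 0;0 0 0 0 0 0;0 0 0 0 0 0;0 0 0 0 0 0;0 0 0 0 0 0' 0.4
python3 -m pendant '-0.05 0 0 0 0 0;-0.1 0 0 0 0 0;-0.2 0 0 0 0 0;-0.35 0 0 0 0 0;-0.5 0 0 0 0 0;-0.6 0 0 0 0 0;-0.6 0 0 0 0 0'
python3 -m pendant '0 0 -0.2 0 0 0;0 0 -0.4 0 0 0;0 0 -0.6 0 0 0;0 0 -0.8 0 0 0;0 0 -1 0 0 0;0 0 -1 0 0 0;0 0 -1 0 0 0'
python3 pic.py scene 100 400 140 290 2.6 b1; python3 pic.py top 170 360 90 240 4 b2
```

```text
time: 15.55
ee_pos: [0.5469, 0.1533, 0.0628]
eef_rot: [0.435, 0.557, -0.437, 0.557]
ft_force: [-1.1, -0.2, 3.2]
width: 0.0276
time: 16.05
ee_pos: [0.5467, 0.1533, 0.0626]
eef_rot: [0.435, 0.557, -0.437, 0.557]
ft_force: [-0.5, -0.6, 0.1]
width: 0.0571
time: 16.75
ee_pos: [0.549, 0.154, 0.2182]
eef_rot: [0.438, 0.555, -0.435, 0.558]
ft_force: [-0.7, 0.5, -1.0]
width: 0.0607
time: 17.45
ee_pos: [0.4862, 0.3974, 0.2121]
eef_rot: [0.434, 0.557, -0.436, 0.557]
ft_force: [0.6, -0.4, -0.7]
width: 0.061
```

View pics/b1.png

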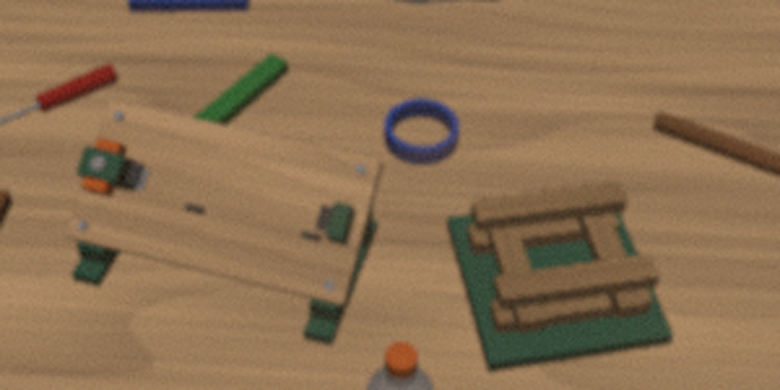

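View pics/b2.png

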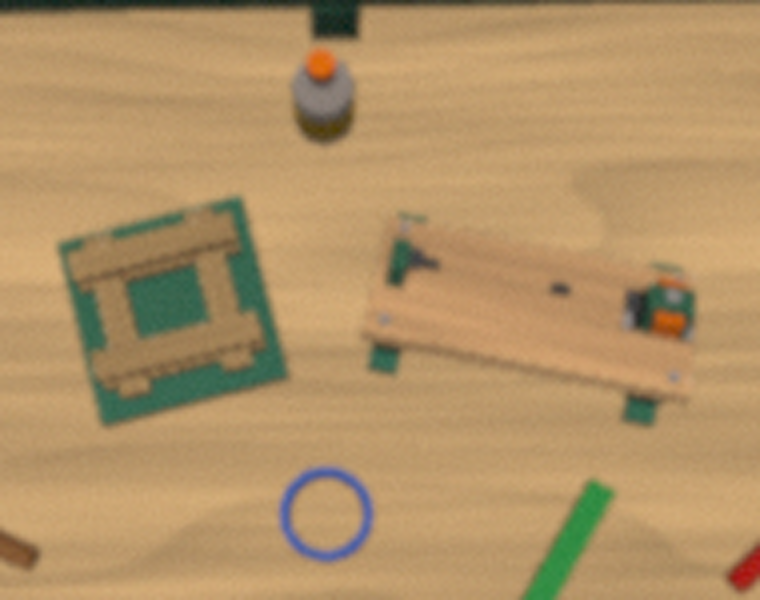

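```bash
python3 - <<'E'
from to import *
by=np.array([-bx[1],bx[0],0])
for n,f0,f1 in(("scene","scene0","b1"),("top","top0","b2")):
  for f in(f0,f1):
    F=np.load(f+".npz"); P=cloud(n,F["d"]).reshape(-1,3); q=P-V; L=np.stack([q@bx,q@by],1)
    for nm,x,z in(("new",0,.078),("neigh",.1,.078)):
        m=(abs(P[:,2]-z)<.005)&(abs(L[:,0]-x)<.03)&(abs(L[:,1])<.11)
        if m.sum()>20: print(f,nm,m.sum(),P[m,2].mean().round(4),*[np.round(v,4) for v in cv2.minAreaRect(L[m].astype(np.float32))])
    for nm,y in(("s2",-.05),("s3",.05)):
        m=(abs(P[:,2]-.058)<.005)&(abs(L[:,1]-y)<.03)&(L[:,0]>.02)&(L[:,0]<.08); print(f,nm,m.sum(),L[m].mean(0).round(4))
    q=P-C; L=np.stack([q@up,q@Y,q@N],1); m=(L[:,2]>.035)&(L[:,2]<.05)&(abs(L[:,0])<.04)&(L[:,1]>.03)&(L[:,1]<.15); print(f,"jaw top y",np.median(L[m],0).round(4),m.sum())
  a=np.load(f0+".npz")["i"].astype(int);b=np.load(f1+".npz")["i"].astype(int)
  df=(abs(cv2.GaussianBlur(a.astype(np.float32),(5,5),0)-cv2.GaussianBlur(b.astype(np.float32),(5,5),0)).max(2)>25).astype(np.uint8)
  k,l,st,c=cv2.connectedComponentsWithStats(df); print(n,"changed",[(s.tolist()) for s in st[1:] if s[4]>25])
E
python3 to.py 'stackp(.2)'
```

```text
scene0 neigh 593 0.0761 [ 0.101  -0.0009] [0.0317 0.1582] 0.409
scene0 s2 169 [ 0.0466 -0.051 ]
scene0 s3 159 [0.0468 0.0482]
scene0 jaw top y [-0.0035  0.0684  0.0391] 242
b1 new 477 0.0761 [ 0.0023 -0.0002] [0.1596 0.0312] 89.5251
b1 neigh 592 0.0761 [ 0.1015 -0.0002] [0.1595 0.0315] 89.8861
b1 s2 167 [ 0.0467 -0.0508]
b1 s3 154 [0.0466 0.0481]
b1 jaw top y [-0.003   0.1178  0.0389] 232
scene changed [[396, 0, 60, 8, 399], [393, 0, 115, 163, 4935], [501, 0, 11, 12, 39], [298, 5, 8, 22, 79], [497, 39, 11, 8, 46], [260, 41, 20, 19, 91], [258, 44, 14, 25, 149], [242, 48, 9, 8, 29], [434, 49, 75, 50, 1289], [272, 72, 9, 13, 84], [474, 91, 14, 23, 138], [447, 93, 17, 10, 121], [425, 162, 28, 10, 154], [415, 172, 7, 9, 47], [129, 193, 95, 38, 1244], [297, 216, 25, 7, 69], [324, 216, 17, 7, 66], [288, 222, 32, 6, 93]]
top0 neigh 294 0.0782 [0.0988 0.0015] [0.0297 0.1593] 0.2372
top0 s2 105 [ 0.0498 -0.0487]
top0 s3 108 [0.0509 0.0512]
top0 jaw top y [0.0047 0.0676 0.0395] 104
b2 new 311 0.0783 [-0.0004  0.0029] [0.0296 0.1593] 0.2777
b2 neigh 287 0.078 [0.0991 0.0015] [0.0299 0.1594] 0.0216
b2 s2 103 [ 0.05   -0.0483]
b2 s3 108 [0.0498 0.0512]
b2 jaw top y [0.0046 0.1183 0.0396] 104
top changed [[45, 136, 204, 248, 15319], [271, 155, 74, 20, 730], [205, 170, 18, 8, 81], [192, 177, 6, 8, 32], [110, 238, 12, 15, 117], [129, 247, 21, 6, 89], [26, 255, 66, 53, 1783], [0, 265, 16, 6, 64], [0, 275, 78, 60, 2270], [93, 299, 5, 8, 27], [241, 312, 24, 20, 232], [270, 318, 16, 12, 83], [271, 326, 18, 23, 153], [223, 330, 13, 12, 88], [166, 351, 41, 33, 169], [265, 357, 11, 19, 127], [254, 373, 8, 5, 30], [128, 374, 39, 10, 218], [172, 375, 10, 9, 27]]
stackp(.2)
same -0.18 -0.001 0.995 -0.0 0.002 0.001  mm 252.8 deg 0.2
half -0.18 -0.001 0.995 2.094 0.002 -0.002  mm 252.8 deg 180.0
t 17.55 pos [0.4878 0.395  0.2125] F [-0.1 -0.6 -0.2] w 0.061 j [-0.9   0.34  0.18  1.48 -0.06  1.33 -0.47]
```

Both views show the slat in its place, level and square, and the jaw at about 50 mm with its buttons out. I'll hand in.

```bash
python3 -c "
from bench import close_job; print(close_job())"
```

```text
the job is handed in; nothing more can be done
None
```

The job is done and handed in at about 17.6 s of the 56 s allowed; `close_job()` gave no verdict, as expected.

**What I did:** I squeezed both buttons fully in, with the fingers reading 39.4 mm against 40 mm for fully in. I drew the jaw back until it met its stop and let go. I then slid the slat 26 mm clear of the stop's lip, lifted it off the slope and laid it in the vacant place.

**Last checks, from both cameras:**

| Check | Result |
|---|---|
| Jaw travel | about 49.4–50.7 mm; both buttons look sprung out |
| Slat spacing from its neighbour | 99.2–99.5 mm, against 100 mm |
| Ends against the neighbour | 0.0 mm off in the scene view, 1.4 mm in the top view |
| Parallel to the neighbour | within 0.4° |
| Slat height | same as its neighbour, so lying flat |
| Rest of the stack | second layer and neighbour unmoved within about 1 mm |

- **Disagreement between views:** the two views differ by up to about 3 mm in absolute position. I averaged them, and the comparisons with the neighbour agree better than that.
- **Forces:** the highest reading was about 22 N, while pressing the slat down to find contact.
- **Bystanders:** the tape, the glue bottle, and the parts of the hammer and screwdriver in the crops look unmoved. I compared the whole images before and after, but arm and shadow changes made that inconclusive. The tin and offcut had no separate check; the arm never came near them.

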